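# Open the seed dish's light-table shutter fully and start the scan

## Task

One covered round dish of seeds stands on one of the two windows of the light plate. With a fingertip, push the shutter lever beside that window away from the robot, past its half-open click and on to its far stop so that it stays fully open, and then press the round scan button on the plate right down and let it go. Leave the other lever shut, and do not pick up or shift the dish, the jar or anything else standing there.

Things in the scene. Friction and masses are not known exactly. Their poses are not given: they have to be found in the camera images.
- plate: The light plate: fixed flat aluminium-topped box, 240 (x) x 330 (y) x 30 mm high; origin at the centre of its underside. Its x axis points away from the robot (yaw within 0.3 rad), the way both levers open; y to the robot's left. Two 64 mm square windows at (-45, 55) and (-45, -55) mm; each one's lever is on its outer side, at y = +125 or -125 mm, in a slot along x.
- left_window (a point): Centre of the left (+y) window, on the plate's top.
- right_window (a point): Centre of the right (-y) window, on the plate's top.
- left_face (a point): Left shutter lever, a black thumb tab 30 mm wide (y): centre of its upright flat pushing face, which looks towards the robot (plate -x), 16 mm above the plate's top. The tab reaches from 1.5 to 31.5 mm above the plate and slopes down over about 28 mm behind the face. The point moves with the lever.
- right_face (a point): Right shutter lever: the same point on the same tab at the right.
- left_lever (a joint): Left lever, m along plate +x: 0 shut (starts within 0.006), about 0.032 half-open detent (first stage), 0.064 fully open at the far stop (second stage). Slides at 1.5 N and stays where it is left; about 5 N to click into half open (at 0.020), 10 to 12 N to leave it (at 0.035), 5 N for a last click (0.054); left short of 0.060 it does not go to the stop by itself.
- right_lever (a joint): Right lever, the same.
- scan_top (a point): Centre of the top of the scan button, a round black button 28 mm across in a low grey housing, on the plate's far part on its middle line, at (65, 0) mm in the plate's frame. It is pressed straight down.
- scan (a joint): Scan button: 0 up, 0.006 m fully down (5 N); it springs back. It counts as pressed beyond 0.004.
- dish_mid (a point): The covered seed dish: low clear round dish, 60 mm across, 15 mm high, loose, 40 g, standing on one of the windows; centre, half-way up.
- jar_mid (a point): A small white capped jar, 40 mm across, 55 mm high, loose, standing on the other window; centre, half-way up. Bystander.
- pot_mid (a point): A black plant pot with a blue cover and a seedling, 90 mm across, 75 mm high without its leaves (100 mm with them), loose, on the table to the left of the plate; centre, half-way up. Bystander.
- stack_mid (a point): A stack of three empty dishes, 60 mm across, 44 mm high, loose as one piece, on the table to the right of the plate; centre, half-way up. Bystander.
There are look-alikes about, which are no part of the job. What is shaped like the part that bears pot_mid but orange is not meant. There is more than one size of the part that bears dish_mid; the job needs the smaller.

How it is judged:
By the outcome, as a careful person would: the job done as asked, in the order asked, and still so for the second after the job is handed in, with the robot touching nothing.
It also fails if it takes over 43 s, if anything falls off the work surface, if the arm or the gripper's body presses on something with over 40 N, if the wrist force passes 120 N, or if a joint passes its speed limit or range.

## Robot

A 6-joint arm with a two-finger parallel gripper is mounted at the origin on the work surface. World frame = base frame: x ahead of the robot, y to its left, z up, the work surface at z = 0. Lengths are in m, angles in rad, forces in N, time in s.
With the tool pointing down it reaches from about 0.25 to 0.775 m from the base axis. Payload 8.9 kg.
Tool frame: the origin (TCP) lies midway between the tips of the shut fingers; the grasp point (between the pads) lies 19 mm behind it; z points along the fingers, y is the line along which they close (so a half turn about z gives the same grasp; the last joint's range is limited). The gripper opens to 85 mm and grips with 20 to 120 N. Pads are 22 mm wide; open, the fingers measure 114 mm over their backs; the gripper's body (76 mm by 85 mm) begins 54 mm behind the grasp point. The pads swing forward as they close: fully open they stand 13 mm farther back than shut.
Start: joints at [1.169, 0.291, -0.153, 1.127, 0, 1.431], TCP at [0.136, 0.507, 0.231] pointing down, gripper open.
Joint ranges: [-2.52, 2.52], [-0.91, 1.74], [-1.3, 1.37], [-1.96, 2.02], [-1.52, 1.47], [-3.14, 3.14]. Speed limits (rad/s): [2.22, 2.22, 2.79, 3.14, 3.14, 3.14].

## Interface

Orientations are given as a unit quaternion [x, y, z, w].
In Python, from workcell import ctrl gives the robot as it stands. The module is installed in compiled form; this text tells all that it offers.
- The arm moves only by the shell command python3 -m crank 'ROWS' [FORCE]. ROWS is JSON, a list of rows, each a list of 7 numbers: the gripper command: -1 is shut, 1 is fully open, values between are in proportion, then the shift along the world's x, y, z in m, then the turn, a rotation vector about the world's x, y, z in rad. In form: [[hand, dx, dy, dz, ax, ay, az], ...]. A call has 1 to 8 rows; each row shifts and turns the commanded pose from where the row before left it; what a row does not reach is not made up. A row lasts 1/12 s, in which the tool goes at most 41.7 mm and 7.16 degrees, less where a joint would pass 70% of its speed; a pose out of reach is approached as far as the arm can. A call is refused whole if a number of a shift passes 0.0417 or a number of a turn 0.125, either way. A call with a gripper value outside its range is refused whole. The fingers move at their own pace and stop on an object; FORCE is the grip in N (left out, the last holds). Time passes only in rows, so rows that do not move let the fingers close. It gives the time, the measured TCP pose, the force, the opening and the grip force at its end, in the units of the state.
- ctrl.get_state(): the state, without advancing time (a new reading comes with each control period).
- ctrl.get_image(name): name is "scene" or "top" or "wrist"; returns the picture (384x512x3 uint8, red, green, blue); there is no depth.
- ctrl.calibration(name): a dict with "fovy" (degrees; the focal length in pixels is half the picture's height over the tangent of half this angle, whatever the lens; pixels are square), "cx", "cy" (the principal point, pixels), "extrinsics" (4x4, takes a point from world to camera coordinates). Camera axes: x right, y down, z forward; pixel columns grow to the right and rows downward; lengths in m; the calibration is good to about 2 mm. The wrist camera is an equidistant fisheye: a pixel r from the principal point sees the ray r / f radians off the axis. A picture is of the moment at which its call begins: read the wrist's pose just before it. calibration takes no time and is no camera call; for the wrist camera it gives the pose at the moment of the call.
- ctrl.close_job(): hands the job in; it is judged then, once.
Trained networks look in the newest picture that a camera, given by its name, has taken for a name from the list of things; names that differ only in an ending like _2 or _b are one class to them, and where a whole thing is asked for, a point or a joint stands for the part that bears it (a point fixed in the world has none). Each returns a list of dicts, best first, with "score" (0 to 1); they miss things now and then, are a little off and sometimes report something else, mostly with a low value. They report only what shows in the picture. A call takes as long as a camera call. They do not tell look-alikes from the thing itself.
- ctrl.regions_of(query, camera): "region" (384x512 bool, what is visible of it) and "pixel" ([column, row] in pixels, amid what is visible of it).
The state is a dict: "t": time; "qpos": joint angles; "qd": joint speeds; "joint_torque": joint torques, N m; "position": TCP position; "eef_rot": TCP orientation; "force": force on the tool from outside, world axes, zero at the start; "ft_torque": the same for the moment, N m; "grip_width": finger opening in m; "grip_force": force on a finger pad.
Only numpy, scipy, OpenCV 4.12 (cv2) and the standard library are available. Lean on these libraries where they do the work, as an engineer would, in place of code of your own. Each camera call takes 0.05 s, during which the arm holds its last target. There are 200 camera calls.

## Working session

There is one attempt and no reset: what is moved stays moved. The work goes in short steps, Python scripts to look and compute and a shell command to move; the robot and the scene stay as the last step left them, time stands still between calls to the robot, and variables do not carry over. Pictures are saved under pics/ and viewed, at most 10 in all, crops included, and the job is handed in when it is done.

```bash
mkdir -p pics; cat > h.py <<'E'
import numpy as np,cv2
from workcell import ctrl
def cal(n):
    c=ctrl.calibration(n); f=192/np.tan(np.radians(c['fovy'])/2); return f,c['cx'],c['cy'],np.array(c['extrinsics'])
def ray(n,p,C=None):
    f,cx,cy,E=C or cal(n); u=np.array([p[0]-cx,p[1]-cy])
    if n=='wrist':
        r=np.hypot(*u);t=r/f;d=np.r_[u/max(r,1e-9)*np.sin(t),np.cos(t)]
    else: d=np.r_[u/f,1]
    R=E[:3,:3]; d=R.T@d; return -R.T@E[:3,3],d/np.linalg.norm(d)
def atz(n,p,z,C=None):
    o,d=ray(n,p,C); return o+d*(z-o[2])/d[2]
def tri(a,b):
    A=0;B=0
    for o,d in (a,b):
        P=np.eye(3)-np.outer(d,d);A=A+P;B=B+P@o
    return np.linalg.solve(A,B)
def save(n,fn):
    im=ctrl.get_image(n); cv2.imwrite('pics/'+fn,im[:,:,::-1]); return im
E
python3 - <<'E'
from h import *
np.set_printoptions(precision=4,suppress=True)
ims=[save(n,n+'0.png') for n in('scene','top')]
cv2.imwrite('pics/both0.png',cv2.resize(np.vstack(ims),None,fx=.78,fy=.78)[:,:,::-1])
for q in['plate','left_window','right_window','left_face','right_face','scan_top','dish_mid','jar_mid','pot_mid','stack_mid']:
  for n in('scene','top'):
    for r in ctrl.regions_of(q,n)[:3]:print(q,n,round(r['score'],2),np.round(r['pixel'],1),r['region'].sum(),atz(n,r['pixel'],.03)[:2])
s=ctrl.get_state();print(s['t'],s['position'],s['eef_rot'])
for n in('scene','top'):print(cal(n))
E
```

```text
plate scene 0.89 [257.1 219.7] 8679 [0.6226 0.0585]
plate top 0.87 [249.8 178.1] 8016 [0.6078 0.0545]
left_window scene 0.74 [256.8 220. ] 8863 [0.6239 0.0583]
right_window scene 0.92 [256.6 222.7] 8787 [0.6312 0.0627]
right_window scene 0.7 [149.6 123.1] 357 [ 0.5354 -0.4197]
right_window top 0.74 [250.9 177.8] 7969 [0.6092 0.0513]
right_window top 0.44 [210.  196.1] 94 [0.5374 0.1651]
left_face top 0.65 [210.5 197.3] 110 [0.534  0.1631]
left_face top 0.65 [248.3 156.9] 51 [0.6736 0.0679]
right_face scene 0.68 [217.9 186.1] 135 [ 0.5979 -0.0982]
scan_top scene 0.61 [219.8 188.3] 137 [ 0.6007 -0.0891]
dish_mid scene 0.83 [210.7 144.1] 513 [ 0.4886 -0.2094]
dish_mid scene 0.71 [240.3 198. ] 345 [ 0.5927 -0.0211]
dish_mid top 0.84 [274.2 186.8] 305 [ 0.5906 -0.022 ]
dish_mid top 0.66 [336.2 236.3] 678 [ 0.4663 -0.2201]
jar_mid scene 0.47 [279.2 201.8] 258 [0.5384 0.0775]
jar_mid top 0.6 [239.3 194.7] 160 [0.553  0.0788]
jar_mid top 0.34 [402.6 224.8] 385 [ 0.5253 -0.4119]
pot_mid scene 0.78 [373.  261.6] 1175 [0.5475 0.3825]
pot_mid scene 0.73 [247. 230.] 85 [0.6651 0.0539]
pot_mid sce
[... 229 characters left out ...]
3] 367 [ 0.5215 -0.4201]
stack_mid scene 0.38 [257.8 221.8] 8766 [0.6269 0.0638]
stack_mid top 0.76 [405.2 223.7] 348 [ 0.5295 -0.4194]
1.1 [0.1364 0.507  0.2313] [ 0.131   0.9914 -0.     -0.    ]
(np.float64(437.2760966352376), 254.51464853102738, 193.4280852058228, array([[-0.5709,  0.8209,  0.0145,  0.3143],
       [ 0.7008,  0.4965, -0.5122, -0.3764],
       [-0.4277, -0.2822, -0.8587,  1.5344],
       [ 0.    ,  0.    ,  0.    ,  1.    ]]))
(np.float64(404.727671837735), 259.6922793565613, 186.2864042661683, array([[ 0.1277, -0.9918,  0.0064, -0.0537],
       [-0.9665, -0.1259, -0.2237,  0.5763],
       [ 0.2227,  0.0224, -0.9746,  1.1169],
       [ 0.    ,  0.    ,  0.    ,  1.    ]]))
```

View pics/both0.png

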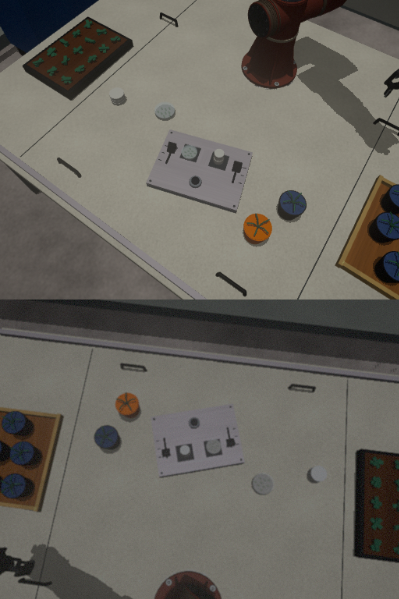

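The small dish stands on the right window (top view about (274,187)) and the jar on the left (239,195), so it is the right lever. Next I'll get an enlarged view and fit the plate.

```bash
python3 - <<'E'
import cv2,numpy as np
s=cv2.imread('pics/scene0.png')[160:275,185:330]; t=cv2.imread('pics/top0.png')[130:230,190:320]
s=cv2.resize(s,(725,575),interpolation=cv2.INTER_CUBIC);t=cv2.resize(t,(780,600),interpolation=cv2.INTER_CUBIC)
cv2.imwrite('pics/s1.png',cv2.convertScaleAbs(s,alpha=1.5));cv2.imwrite('pics/t1.png',cv2.convertScaleAbs(t,alpha=1.5))
E
```

```text
(no output)
```

View pics/s1.png

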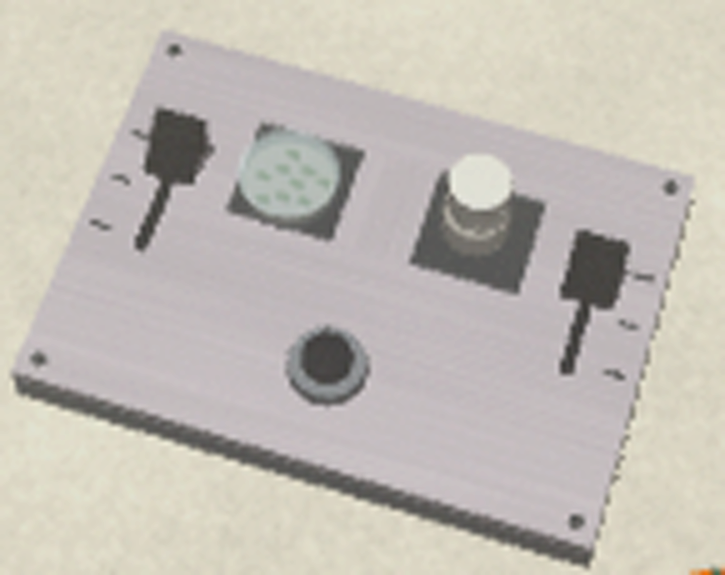

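View pics/t1.png

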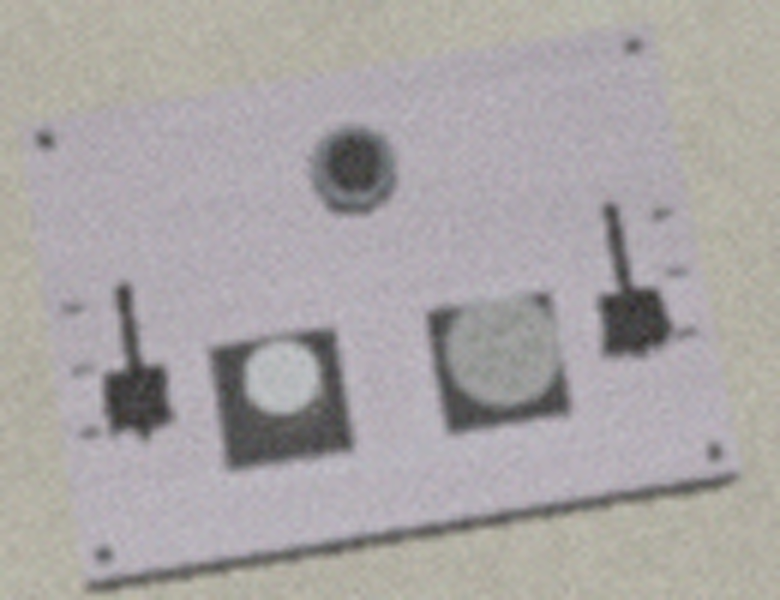

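```bash
cat > fit.py <<'E'
from h import *
from scipy.optimize import least_squares
np.set_printoptions(precision=4,suppress=True)
S=lambda p:(np.array(p)+.5)/5-.5+[185,160]
T=lambda p:(np.array(p)+.5)/6-.5+[190,130]
# top-face corners & window corners nr,nl,fl,fr
M=[(-.12,-.165),(-.12,.165),(.12,.165),(.12,-.165)]
W=[(-.077,-.087),(-.077,-.023),(-.013,-.023),(-.013,-.087)]
W2=[(-.077,.023),(-.077,.087),(-.013,.087),(-.013,.023)]
ms=M+W+W2[1:]+[(.065,0)]
sc=[(165,32),(693,178),(590,550),(15,377),(262,122),(364,150),(331,241),(227,210),(545,202),(518,294),(410,264)]
tp=[(738,480),(88,583),(22,125),(648,25),(570,410),(450,432),(430,312),(550,294),(230,468),(212,348),(333,330)]
Cs,Ct=cal('scene'),cal('top')
def proj(C,P):
    f,cx,cy,E=C;q=E[:3,:3]@P+E[:3,3];return f*q[:2]/q[2]+[cx,cy]
def w(v,m,h=0):
    c,s=np.cos(v[2]),np.sin(v[2]);return np.array([v[0]+c*m[0]-s*m[1],v[1]+s*m[0]+c*m[1],v[3]+h])
def res(v):
    return np.concatenate([proj(Cs,w(v,m))-S(p) for m,p in zip(ms,sc)]+[proj(Ct,w(v,m))-T(p) for m,p in zip(ms,tp)])
r=least_squares(res,[.6,.05,.1,.03],loss='soft_l1',x_scale=.01);v=r.x
E
python3 - <<'E'
from fit import *
print('pose x,y,yaw,ztop',v); print(res(v).reshape(-1,2))
b=tri(ray('scene',S((328,358))),ray('top',T((353,163))));print('button',b,'model',w(v,(.065,0)))
c,s=np.cos(v[2]),np.sin(v[2]);R=np.array([[c,s],[-s,c]])
for h in(.0615,.0315):
  for p in[(159,108),(207,117)]:
    q=atz('scene',S(p),h);print('scene face edge plate',h,R@(q[:2]-v[:2]))
  for p in[(610,352),(668,345)]:
    q=atz('top',T(p),h);print('top face edge plate',h,R@(q[:2]-v[:2]))
for X in(-.06,-.05,-.04):print(X,w(v,(X,-.125)))
E
```

```text
pose x,y,yaw,ztop [0.6068 0.0473 0.2974 0.0269]
[[-0.6125 -0.265 ]
 [ 0.2631  0.0053]
 [ 0.1847 -0.1497]
 [-0.912  -0.8512]
 [-0.2119  0.0618]
 [ 0.0839  0.2828]
 [-0.0847  0.2793]
 [-0.4485  0.3789]
 [ 0.1622  0.0866]
 [-0.3674  0.3783]
 [-0.4785  0.1201]
 [ 0.6831 -1.076 ]
 [-0.6526  0.2617]
 [-0.4252 -0.0392]
 [ 0.4512 -0.2235]
 [ 0.365   0.9401]
 [-0.6592  0.7874]
 [-0.9393  0.2847]
 [-0.1474 -0.1421]
 [-0.3565  0.8652]
 [-0.5657  0.2115]
 [ 0.2241 -0.2425]]
button [0.6693 0.067  0.0453] model [0.6689 0.0664 0.0269]
scene face edge plate 0.0615 [-0.0475 -0.1378]
scene face edge plate 0.0615 [-0.0504 -0.1097]
top face edge plate 0.0615 [-0.0553 -0.1074]
top face edge plate 0.0615 [-0.0566 -0.136 ]
scene face edge plate 0.0315 [-0.0648 -0.1462]
scene face edge plate 0.0315 [-0.0678 -0.1172]
top face edge plate 0.0315 [-0.0491 -0.1111]
top face edge plate 0.0315 [-0.0504 -0.1405]
-0.06 [ 0.586  -0.0898  0.0269]
-0.05 [ 0.5956 -0.0869  0.0269]
-0.04 [ 0.6052 -0.0839  0.0269]
```

```bash
python3 -m crank '[[-1,0.02,-0.03,0,0,0,0.028],[-1,0.02,-0.03,0,0,0,0.028],[-1,0.02,-0.03,0,0,0,0.028],[-1,0.02,-0.03,0,0,0,0.028],[-1,0.02,-0.03,0,0,0,0.028],[-1,0.02,-0.03,0,0,0,0.028],[-1,0.02,-0.03,0,0,0,0.028],[-1,0.02,-0.03,0,0,0,0.028]]'
python3 -m crank '[[-1,0.02,-0.03,0,0,0,0.028],[-1,0.02,-0.03,0,0,0,0.028],[-1,0.02,-0.03,0,0,0,0.028],[-1,0.02,-0.03,0,0,0,0.028],[-1,0.02,-0.03,0,0,0,0.028],[-1,0.02,-0.03,0,0,0,0.028],[-1,0.02,-0.03,0,0,0,0.028],[-1,0.02,-0.03,0,0,0,0.028]]'
python3 - <<'E'
from h import *
from scipy.spatial.transform import Rotation as R
s=ctrl.get_state();print(R.from_quat(s['eef_rot']).as_matrix().round(3),s['qpos'])
E
```

```text
t: 1.77
position: [0.297, 0.2655, 0.2315]
eef_rot: [0.019, 1.0, 0.0, 0.0]
force: [1.4, 0.8, 0.1]
grip_width: 0.0
grip_force: 0.0
t: 2.43
position: [0.4571, 0.0252, 0.2315]
eef_rot: [-0.093, 0.996, -0.0, 0.0]
force: [1.0, 1.0, 0.2]
grip_width: -0.0
grip_force: 0.0
[[-0.983 -0.185  0.001]
 [-0.185  0.983  0.   ]
 [-0.001 -0.    -1.   ]] [-1.05008696e-01  1.62717045e-01 -3.20384063e-01  1.08717330e+00
  9.00732199e-05 -2.91265615e-01]
```

```bash
python3 -m crank '[[-1,0.0227,-0.0318,0,0,0,0.028],[-1,0.0227,-0.0318,0,0,0,0.028],[-1,0.0227,-0.0318,0,0,0,0.028],[-1,0.0227,-0.0318,0,0,0,0.028],[-1,0,0,-0.038,0,0,0],[-1,0,0,-0.038,0,0,0],[-1,0,0,-0.038,0,0,0],[-1,0,0,-0.03,0,0,0]]'
python3 - <<'E'
from fit import *
print(ctrl.get_state()['position'],ctrl.get_state()['force'])
a=save('wrist','w2.png');b=save('scene','s2.png')[150:280,170:340]
cv2.imwrite('pics/v2.png',cv2.convertScaleAbs(np.vstack([cv2.resize(a,(400,300)),cv2.resize(b,(400,300),interpolation=cv2.INTER_CUBIC)])[:,:,::-1],alpha=1.4))
E
```

```text
t: 3.1
position: [0.5462, -0.1002, 0.0847]
eef_rot: [-0.148, 0.989, 0.0, -0.001]
force: [-0.5, -0.2, 0.1]
grip_width: 0.0001
grip_force: 0.0
[ 0.5462 -0.1002  0.0847] [-0.4782 -0.1594  0.0899]
```

View pics/v2.png

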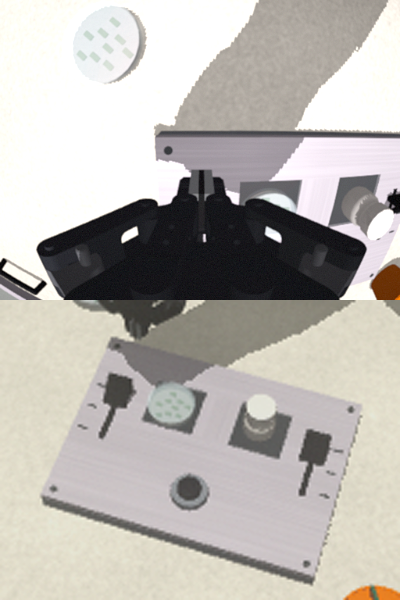

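The fingertips are lined up in front of the right tab, and the dish is untouched and clear. I'll lower the tool and advance.

```bash
python3 -m crank '[[-1,0,0,-0.025,0,0,0],[-1,0,0,-0.02,0,0,0],[-1,0.0096,0.0029,0,0,0,0],[-1,0.0096,0.0029,0,0,0,0],[-1,0.0096,0.0029,0,0,0,0],[-1,0,0,0,0,0,0]]'
python3 -m crank '[[-1,0.0048,0.0015,0,0,0,0],[-1,0.0048,0.0015,0,0,0,0],[-1,0,0,0,0,0,0]]'
python3 -m crank '[[-1,0.0048,0.0015,0,0,0,0],[-1,0.0048,0.0015,0,0,0,0],[-1,0,0,0,0,0,0]]'
```

```text
t: 3.7
position: [0.5791, -0.0916, 0.0446]
eef_rot: [-0.148, 0.989, -0.001, 0.002]
force: [0.6, -0.1, 1.6]
grip_width: -0.0001
grip_force: 0.0
t: 3.95
position: [0.5865, -0.0885, 0.0431]
eef_rot: [-0.148, 0.989, -0.0, 0.001]
force: [-0.4, 0.9, 0.1]
grip_width: 0.0003
grip_force: 0.0
t: 4.2
position: [0.5959, -0.0854, 0.0424]
eef_rot: [-0.148, 0.989, 0.0, 0.0]
force: [-0.6, -0.6, 0.4]
grip_width: -0.0002
grip_force: 0.0
```

```bash
python3 -m crank '[[-1,0.0048,0.0015,0,0,0,0],[-1,0.0048,0.0015,0,0,0,0],[-1,0,0,0,0,0,0]]'
python3 -m crank '[[-1,0.0048,0.0015,0,0,0,0],[-1,0.0048,0.0015,0,0,0,0],[-1,0,0,0,0,0,0]]'
python3 - <<'E'
from fit import *
s=ctrl.get_state();print(s['position'],s['force'])
b=save('scene','s3.png')[165:225,180:260]
cv2.imwrite('pics/v3.png',cv2.convertScaleAbs(cv2.resize(b,(640,480),interpolation=cv2.INTER_CUBIC)[:,:,::-1],alpha=1.6))
E
```

```text
t: 4.45
position: [0.6056, -0.0823, 0.0423]
eef_rot: [-0.148, 0.989, -0.0, 0.0]
force: [-0.4, -0.1, -0.5]
grip_width: -0.0004
grip_force: 0.0
t: 4.7
position: [0.6152, -0.0793, 0.0422]
eef_rot: [-0.148, 0.989, 0.0, 0.0]
force: [-1.0, 0.7, 0.5]
grip_width: 0.0005
grip_force: 0.0
[ 0.6152 -0.0793  0.0422] [-0.9716  0.6628  0.5307]
```

View pics/v3.png

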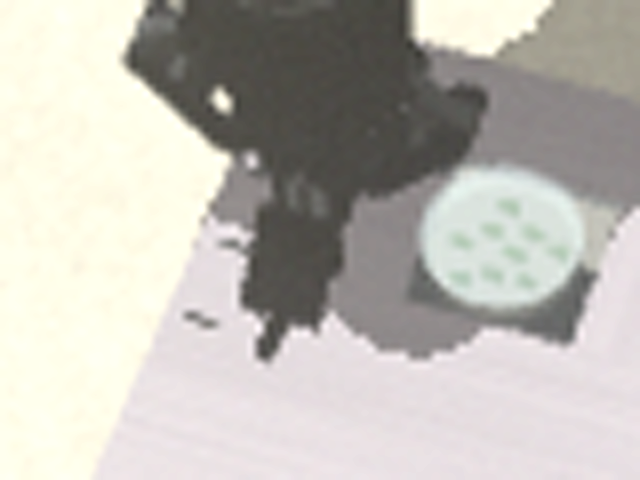

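The tab has moved to about half-open (its tail now ends near the second mark) and the dish is in place. I'll go on to the stop.

```bash
python3 -m crank '[[-1,0.0048,0.0015,0,0,0,0],[-1,0.0048,0.0015,0,0,0,0],[-1,0,0,0,0,0,0]]'
python3 -m crank '[[-1,0.0048,0.0015,0,0,0,0],[-1,0.0048,0.0015,0,0,0,0],[-1,0,0,0,0,0,0]]'
python3 -m crank '[[-1,0.0048,0.0015,0,0,0,0],[-1,0.0029,0.0009,0,0,0,0],[-1,0,0,0,0,0,0]]'
```

```text
t: 5.0
position: [0.6238, -0.0766, 0.0423]
eef_rot: [-0.148, 0.989, -0.0, -0.001]
force: [-0.3, 0.9, 0.0]
grip_width: 0.0
grip_force: 0.0
t: 5.25
position: [0.635, -0.0732, 0.0424]
eef_rot: [-0.148, 0.989, 0.0, 0.001]
force: [-0.5, -0.1, 0.4]
grip_width: 0.0001
grip_force: 0.0
t: 5.5
position: [0.6418, -0.0709, 0.0423]
eef_rot: [-0.148, 0.989, -0.0, 0.0]
force: [-0.2, 0.2, -0.2]
grip_width: -0.0002
grip_force: 0.2
```

```bash
python3 -m crank '[[-1,0.0029,0.0009,0,0,0,0],[-1,0,0,0,0,0,0]]'
python3 -m crank '[[-1,0.0029,0.0009,0,0,0,0],[-1,0,0,0,0,0,0]]'
python3 -m crank '[[-1,0.0019,0.0006,0,0,0,0],[-1,0,0,0,0,0,0]]'
```

```text
t: 5.67
position: [0.6448, -0.07, 0.0423]
eef_rot: [-0.148, 0.989, 0.0, 0.0]
force: [-0.8, -0.2, 0.2]
grip_width: -0.0
grip_force: 0.0
t: 5.83
position: [0.6466, -0.0693, 0.0421]
eef_rot: [-0.148, 0.989, -0.0, -0.001]
force: [-4.2, -1.1, 0.5]
grip_width: -0.0002
grip_force: 2.4
t: 6.0
position: [0.6467, -0.0693, 0.0421]
eef_rot: [-0.148, 0.989, -0.0, -0.002]
force: [-11.6, -4.4, 7.3]
grip_width: 0.0001
grip_force: 6.2
```

```bash
python3 -m crank '[[-1,0.0019,0.0006,0,0,0,0],[-1,0,0,0,0,0,0],[-1,0,0,0,0,0,0]]'
```

```text
t: 6.25
position: [0.6468, -0.0692, 0.042]
eef_rot: [-0.147, 0.989, -0.0, -0.004]
force: [-18.7, -6.3, 12.8]
grip_width: -0.0002
grip_force: 9.9
```

It is hard against the stop. Next: back off, lift, and look from above the button.

```bash
python3 -m crank '[[-1,-0.0086,-0.0026,0,0,0,0],[-1,-0.0086,-0.0026,0,0,0,0],[-1,-0.0086,-0.0026,0,0,0,0],[-1,0,0,0.04,0,0,0],[-1,0,0,0.04,0,0,0],[-1,0,0,0,0,0,0]]'
python3 -m crank '[[-1,0.011,0.0357,0,0,0,0],[-1,0.011,0.0357,0,0,0,0],[-1,0.011,0.0357,0,0,0,0],[-1,0.011,0.0357,0,0,0,0],[-1,0,0,0,0,0,0]]'
python3 - <<'E'
from fit import *
print(ctrl.get_state()['position'],ctrl.get_state()['force'])
a=save('top','t4.png')[130:230,190:320];b=save('scene','s4.png')[160:275,185:330]
cv2.imwrite('pics/v4.png',cv2.convertScaleAbs(np.vstack([cv2.resize(a,(390,300),interpolation=2),cv2.resize(b,(390,300),interpolation=2)])[:,:,::-1],alpha=1.5))
E
```

```text
t: 6.75
position: [0.6297, -0.0767, 0.13]
eef_rot: [-0.148, 0.989, -0.002, 0.005]
force: [2.9, -1.6, 1.1]
grip_width: 0.0001
grip_force: 0.0
t: 7.17
position: [0.671, 0.0736, 0.1226]
eef_rot: [-0.151, 0.989, 0.001, 0.002]
force: [-0.5, 0.1, -1.0]
grip_width: -0.0002
grip_force: 0.0
[0.671  0.0736 0.1226] [-0.5206  0.0874 -0.978 ]
```

View pics/v4.png

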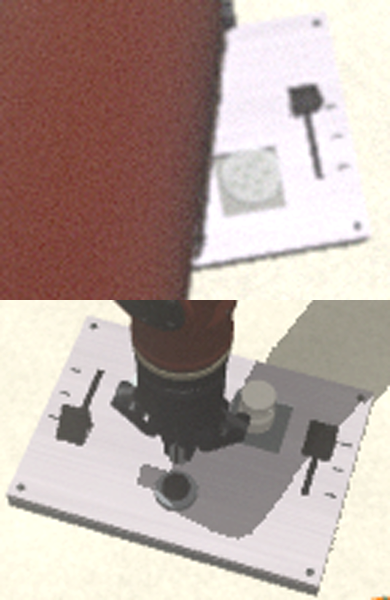

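The right lever is at the far mark, the left one is still shut, and the dish and jar have not shifted. I'll lower onto the button.

```bash
python3 -m crank '[[-1,0,0,0,0,0,0],[-1,0,0,-0.03,0,0,0],[-1,0,0,-0.03,0,0,0],[-1,0,0,-0.01,0,0,0],[-1,0,0,0,0,0,0],[-1,0,0,0,0,0,0]]'
```

```text
t: 7.77
position: [0.669, 0.0659, 0.0529]
eef_rot: [-0.147, 0.989, 0.0, -0.0]
force: [0.8, -0.5, 0.6]
grip_width: 0.0001
grip_force: 0.0
```

```bash
python3 -m crank '[[-1,0,0,-0.004,0,0,0],[-1,0,0,0,0,0,0]]'
python3 -m crank '[[-1,0,0,-0.003,0,0,0],[-1,0,0,0,0,0,0]]'
python3 -m crank '[[-1,0,0,-0.003,0,0,0],[-1,0,0,0,0,0,0]]'
python3 -m crank '[[-1,0,0,-0.002,0,0,0],[-1,0,0,0,0,0,0]]'
```

```text
t: 7.93
position: [0.6703, 0.0665, 0.0497]
eef_rot: [-0.148, 0.989, -0.0, 0.001]
force: [0.2, -1.2, 3.0]
grip_width: 0.0003
grip_force: 1.4
t: 8.1
position: [0.6703, 0.0665, 0.0463]
eef_rot: [-0.148, 0.989, -0.0, 0.001]
force: [2.1, -1.8, 5.0]
grip_width: -0.0003
grip_force: 2.3
t: 8.27
position: [0.6704, 0.0666, 0.0458]
eef_rot: [-0.148, 0.989, -0.001, 0.002]
force: [-4.6, -3.9, 24.1]
grip_width: 0.0002
grip_force: 11.7
t: 8.43
position: [0.6706, 0.0665, 0.0455]
eef_rot: [-0.148, 0.989, -0.001, 0.002]
force: [-10.9, -3.2, 39.3]
grip_width: 0.0001
grip_force: 19.5
```

```bash
for i in 1; do :; done; python3 -m crank '[[-1,0,0,0.006,0,0,0],[-1,0,0,0,0,0,0]]'
python3 -m crank '[[-1,0,0,0.002,0,0,0],[-1,0,0,0,0,0,0]]'
python3 -m crank '[[-1,0,0,0.0015,0,0,0],[-1,0,0,0,0,0,0]]'
python3 -m crank '[[-1,0,0,0.03,0,0,0],[-1,0,0,0.04,0,0,0],[-1,0,0,0.04,0,0,0],[-1,-0.04,0,0,0,0,0],[-1,-0.04,0,0,0,0,0],[-1,-0.04,0,0,0,0,0],[-1,-0.04,0,0,0,0,0],[-1,0,0,0,0,0,0]]'
python3 -m crank '[[-1,-0.04,0,0,0,0,0],[-1,-0.04,0,0,0,0,0],[-1,-0.04,0,0,0,0,0],[-1,0,0,0,0,0,0],[-1,0,0,0,0,0,0]]'
python3 - <<'E'
from fit import *
print(ctrl.get_state()['position'],ctrl.get_state()['force'])
b=save('scene','s5.png')[150:280,170:340]
cv2.imwrite('pics/v5.png',cv2.convertScaleAbs(cv2.resize(b,(680,520),interpolation=2)[:,:,::-1],alpha=1.5))
E
```

```text
t: 8.6
position: [0.6703, 0.0668, 0.0488]
eef_rot: [-0.148, 0.989, -0.0, 0.002]
force: [1.2, -1.4, 3.8]
grip_width: -0.0001
grip_force: 1.6
t: 8.77
position: [0.6698, 0.067, 0.0491]
eef_rot: [-0.148, 0.989, -0.0, 0.001]
force: [2.3, -0.2, 3.9]
grip_width: 0.0
grip_force: 1.5
t: 8.93
position: [0.6693, 0.067, 0.0499]
eef_rot: [-0.148, 0.989, 0.0, 0.0]
force: [2.3, 0.1, 2.2]
grip_width: 0.0003
grip_force: 1.3
t: 9.6
position: [0.4976, 0.0675, 0.1572]
eef_rot: [-0.149, 0.989, 0.001, -0.007]
force: [1.1, -0.2, -0.6]
grip_width: 0.0001
grip_force: 0.0
t: 10.02
position: [0.3867, 0.0671, 0.1594]
eef_rot: [-0.148, 0.989, 0.0, -0.001]
force: [0.8, 0.1, 0.4]
grip_width: 0.0001
grip_force: 0.0
[0.3867 0.0671 0.1594] [0.811  0.0663 0.4189]
```

View pics/v5.png

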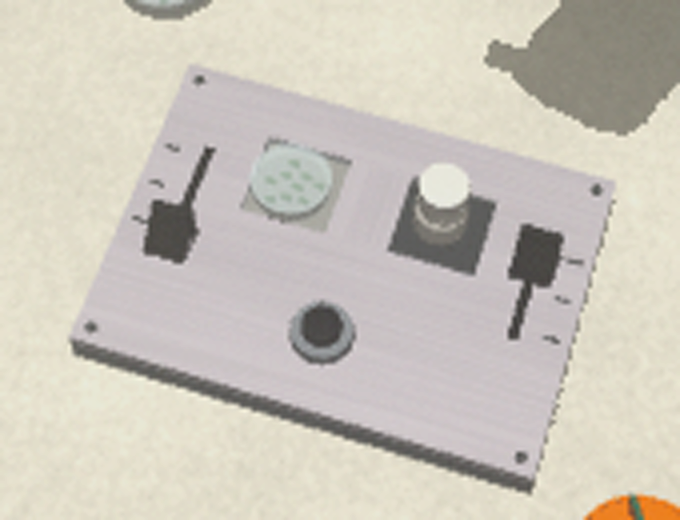

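The right lever sits at the far mark and its window is now clear. The left lever is shut, the dish and jar are in place, and the button is back up and free.

```bash
python3 -c "
from workcell import ctrl
print(ctrl.close_job())"
```

```text
the job is handed in; nothing more can be done
None
```

The right lever, beside the window with the small dish, is pushed to its far stop, and after that the scan button was pressed to its stop and let go; the left lever, the dish and the jar look unmoved in the last picture, and the job was handed in at about 10 s (no verdict came back).

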